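Pack walnuts under vacuum

TASK

Pour all six walnuts from the steel cup into the open canister and stand the cup back upright on the worktop; then put the loose lid on the canister so that it sits fully home, and let go of it. Take the hand-held vacuum pump out of its dock and hold it upright on the lid with its rubber foot round the small valve button, pressing down gently so that the sprung foot is squeezed in by about half of its travel (about 7 N: neither just resting nor pushed to the stop), and finish there, still holding the pump in place. Leave the nutcracker, the bag clip, the small tin and the salt jar where they are.

Things in the scene. Friction and masses are not known exactly. Their poses are not given: they have to be found in the camera images.
- canister: loose, clear plastic round storage canister without its lid, grey base, the only open one, 110 mm wide outside, 104 mm inside, 120 mm high, floor 5 mm, about 0.45 kg; stands upright on the worktop; origin at the centre of its underside, z up
- cup: loose steel measuring cup holding the walnuts, upright at the start: 74 mm wide at the foot, 94 mm at the rim, 58 mm high, wall 3 mm; one upright strap handle on its +x side (its own frame); about 0.14 kg empty; origin at the centre of its underside, z up
- cup_handle (a point): on the cup's handle, at the height to pinch it: 80 mm out along the cup's +x and 41 mm above its foot. The handle's upright part is 12 mm wide across (cup y), 10 mm deep (cup x), from 12 to 58 mm above the cup's foot, with about 30 mm of free space between it and the cup's wall
- cup_rim (a point): centre of the cup's mouth, 58 mm above its foot
- lid: the only loose lid, right side up on the worktop at the start, grey plastic, 0.14 kg: below, a round rubber plug 96 mm wide, 9 mm deep, bevelled (8 mm of play in the mouth); above, a flange 116 mm wide, 6 mm thick that rests on the canister's rim. When home its origin is 111 mm above the canister's underside, the flange top 126 mm. Origin at the centre of the plug's underside, z up
- lid_grip (a point): on the lid's grip bar, where to pinch it: 14 mm from the centre on the lid's -x side, 36 mm above the lid's origin; the bar runs along the lid's y, 60 mm long, 14 mm thick (lid x), and stands 28 mm above the flange (fingertips must stay above the flange)
- valve (a point): centre of the foot of the rubber valve button on the flange's top face, 33 mm from the centre on the lid's +x side (away from the bar), 15 mm above the lid's origin; the button is 13 mm wide and 3 mm high, with a 35 mm white disc round it
- dock: fixed round white charging dock, 90 mm wide, 44 mm high, with a round socket (53 mm wide, its floor 30 mm above the worktop) in which the pump stands upright; origin at the centre of its underside
- pump: loose white hand-held vacuum pump, a round stick 44 mm wide and 155 mm long with the foot, about 0.30 kg, upright in the dock at the start with its top 161 mm above the worktop; pull it straight up. Origin in the plane of the relaxed foot's lower edge, on the axis; z runs along the axis to the top. The 44 mm round body begins 24 mm above the origin
- pump_grip (a point): on the pump's axis, 115 mm above its origin (40 mm below its top): where to grip it
- foot_tip (a point): centre of the lower edge of the pump's rubber foot, a ring 33 mm wide outside and 25 mm inside that goes round the valve button and stands on the lid's face
- pump_foot (a joint): how far the sprung foot is squeezed into the pump, m: 0 relaxed, 0.009 at the stop; the spring needs about 2.7 N to start and 0.9 N more for each mm (about 7 N at half travel)
- walnut0: walnut, a ball 26 mm wide, about 12 g, in the cup at the start (loosely heaped); origin at its centre
- walnut1: walnut, a ball 26 mm wide, about 12 g, in the cup at the start (loosely heaped); origin at its centre
- walnut2: walnut, a ball 26 mm wide, about 12 g, in the cup at the start (loosely heaped); origin at its centre
- walnut3: walnut, a ball 26 mm wide, about 12 g, in the cup at the start (loosely heaped); origin at its centre
- walnut4: walnut, a ball 26 mm wide, about 12 g, in the cup at the start (loosely heaped); origin at its centre
- walnut5: walnut, a ball 26 mm wide, about 12 g, in the cup at the start (loosely heaped); origin at its centre
- nutcracker: steel plier-type nutcracker lying flat, 155 x 42 mm, 16 mm high; a bystander, origin under its middle
- bag_clip: white plastic bag clip lying flat, 85 x 12 mm, 14 mm high; a bystander, origin under its middle
- spice_tin: small round metal tin, 54 mm wide, 49 mm high; a bystander, origin at its underside
- salt_jar: squat glass jar with wooden cap, 60 mm wide, 75 mm high; a bystander, origin at its underside

How it is judged:
By the outcome, as a careful person would: the job done as asked, in the order asked, and still so for the second after the job is handed in, while the arm keeps its last pose, push and grip.
It also fails if it takes over 72 s, if anything falls off the work surface, if the arm or the gripper's body presses on something with over 40 N, if the wrist force passes 120 N, or if a joint passes its speed limit or range.

ROBOT

A 6-joint arm with a two-finger parallel gripper is mounted at the origin on the work surface. World frame = base frame: x ahead of the robot, y to its left, z up, the work surface at z = 0. Lengths are in m, angles in degrees, forces in N, time in s.
With the tool pointing down it reaches from about 0.15 to 0.775 m from the base axis. Payload 6.1 kg.
Tool frame: the origin (TCP) lies where the fingers leave the gripper's body, on its centre line; the fingertips stand 73 mm ahead of it and the grasp point (between the pads) lies 54 mm ahead of it; z points along the fingers, y is the line along which they close (so a half turn about z gives the same grasp; the last joint's range is limited). The gripper opens to 85 mm and grips with 20 to 120 N. Pads are 22 mm wide; open, the fingers measure 114 mm over their backs; the gripper's body (76 mm by 85 mm) begins 54 mm behind the grasp point. The pads swing forward as they close: fully open they stand 13 mm farther back than shut.
Start: joints at [64.286, 7.208, -2.269, 80.523, 0, 90], TCP at [0.228, 0.473, 0.304] pointing down, gripper open.
Joint ranges: [-155.77, 155.77], [-54.66, 111.73], [-72.52, 77.12], [-102.08, 115.82], [-83.92, 84.16], [-180, 180]. Speed limits (degrees/s): [136.94, 136.94, 172.46, 180, 180, 180].

INTERFACE

Orientations are given as [roll, pitch, yaw] about the fixed x, y, z axes, in that order (R = Rz(yaw) Ry(pitch) Rx(roll)).
In Python, from plant import * gives the robot as it stands.
- The arm moves only by the tool servo_tool, never from a script. Its argument "motion" is one flat list of numbers, 5 for each row, row after row: the opening, from -1 (shut) to 1 (fully open), then the shift along the world's x, y, z in mm, then the turn about the world's z in rad. A call has 1 to 20 rows; each row shifts and turns the commanded pose from where the row before left it; what a row does not reach is not made up. A row lasts 1/8 s, in which the tool goes at most 62.5 mm and 10.7 degrees, less where a joint would pass 70% of its speed; a pose out of reach is approached as far as the arm can. A call with a gripper value outside its range is refused whole. The fingers move at their own pace and stop on an object; the grip force is fixed at half the most. Time passes only in rows, so rows that do not move let the fingers close. It gives the time, the measured TCP pose, the force, the opening and the grip force at its end, in the units of the state.
- get_obs(): the state, without advancing time (a new reading comes with each control period).
- read_camera(name): name is "scene" or "top"; returns (picture, depth): 400x640x3 uint8, red, green, blue; 400x640 float32, m along the optical axis (not along the pixel's ray), 0 where there is no reading.
- get_calibration(name): a dict with "fovy" (degrees; the focal length in pixels is half the picture's height over the tangent of half this angle, whatever the lens; pixels are square), "cx", "cy" (the principal point, pixels), "distortion" ([k1, k2, p1, p2, k3] as OpenCV has them; the pictures are not rectified), "R" (3x3) and "t" (3): a world point X has camera coordinates R X + t. Camera axes: x right, y down, z forward; pixel columns grow to the right and rows downward; lengths in m; the calibration is good to about 2 mm. A picture is of the moment at which its call begins. get_calibration takes no time and is no camera call.
- job_done(): hands the job in; it is judged then, once.
The state is a dict: "t": time; "joint_pos": joint angles; "qvel": joint speeds; "effort": joint torques, N m; "position": TCP position; "eef_rot": TCP orientation; "wrist_force": force on the tool from outside, world axes, zero at the start; "wrist_torque": the same for the moment, N m; "gripper_width": opening from 0.0 (shut) to 1.0 (fully open); "grip_force": force on a finger pad.
Only numpy, scipy, OpenCV 4.12 (cv2) and the standard library are available. Lean on these libraries where they do the work, as an engineer would, in place of code of your own. Each camera call takes 0.05 s, during which the arm holds its last target. There are 200 camera calls.

## Working session

There is one attempt and no reset: what is moved stays moved. The work goes in short steps, Python scripts to look and compute and a tool call to move; the robot and the scene stay as the last step left them, time stands still between calls to the robot, and variables do not carry over. Pictures are saved under pics/ and viewed, at most 10 in all, crops included, and the job is handed in when it is done.

Besides the shell and the picture viewer there is one more tool, called after ">>>" as name(argument=value, ...) on one line, values as JSON. servo_tool: Moves the arm, as the interface text tells. Its arguments: {"type":"object","properties":{"motion":{"type":"array"}},"required":["motion"]}

```bash
ls; mkdir -p pics
cat > h.py <<'E'
import numpy as np, cv2
from plant import *
def snap(n,f=None,crop=None,s=1):
    im,d=read_camera(n)
    np.savez('pics/last_%s.npz'%n,im=im,d=d)
    if f:
        o=im[...,::-1]
        if crop: x0,y0,x1,y1=crop; o=o[y0:y1,x0:x1]
        if s!=1: o=cv2.resize(o,None,fx=s,fy=s,interpolation=cv2.INTER_CUBIC)
        cv2.imwrite('pics/'+f,o)
    return im,d
def ray(n,px):
    c=get_calibration(n); f=200/np.tan(np.radians(c['fovy']/2))
    K=np.array([[f,0,c['cx']],[0,f,c['cy']],[0,0,1]])
    u=cv2.undistortPointsIter(np.array(px,float).reshape(-1,1,2),K,np.array(c['distortion'],float),None,None,(3,50,1e-9)).reshape(-1,2)
    return np.c_[u,np.ones(len(u))],np.array(c['R']),np.array(c['t'])
def at_z(n,px,z):
    r,R,t=ray(n,px); C=-R.T@t; w=r@R; z=np.broadcast_to(z,len(w))
    return C+w*((z-C[2])/w[:,2])[:,None]
def at_d(n,px,d):
    r,R,t=ray(n,px); return (r*np.asarray(d)[:,None]-t)@R
def cloud(n,d):
    v,u=np.nonzero(d>0); return np.c_[u,v],at_d(n,np.c_[u,v],d[v,u])
def proj(n,X):
    c=get_calibration(n); f=200/np.tan(np.radians(c['fovy']/2))
    K=np.array([[f,0,c['cx']],[0,f,c['cy']],[0,0,1]])
    return cv2.projectPoints(np.array(X,float).reshape(-1,1,3),cv2.Rodrigues(np.array(c['R']))[0],np.array(c['t']),K,np.array(c['distortion'],float))[0].reshape(-1,2)
E
python3 - <<'E'
from h import *
snap('top','top0.png'); snap('scene','scene0.png')
for n in('top','scene'): c=get_calibration(n); print(n,c['fovy'],c['distortion'],-np.array(c['R']).T@c['t'],np.round(c['R'],2).tolist())
o=get_obs(); print(o)
E
```

```text
pics
top 43.38044474901749 [-0.13840492  0.          0.          0.          0.        ] [ 0.36109844 -0.01286475  1.19700781] [[0.04, -1.0, 0.01], [-0.98, -0.04, -0.2], [0.2, 0.0, -0.98]]
scene 57.081689800540985 [-0.06951773  0.          0.          0.          0.        ] [0.91939705 0.42702315 0.87826439] [[-0.77, 0.63, -0.0], [0.51, 0.63, -0.59], [-0.37, -0.45, -0.81]]
{'t': 0.1, 'joint_pos': array([ 6.42862692e+01,  7.23941272e+00, -2.32306140e+00,  8.05226500e+01,
        2.33186219e-04,  8.99989707e+01]), 'qvel': array([-0.05112119, -0.10349806,  0.15458609,  0.03821623,  0.01210438,
        0.04690627]), 'effort': array([ 2.40008179e-03, -4.36905026e+01,  3.53605413e+01,  1.36954247e-02,
        7.94532048e-05, -5.49512521e-06]), 'position': array([0.22766702, 0.47276924, 0.30317209]), 'eef_rot': array([-1.79914876e+02, -2.34715255e-04,  1.54287298e+02]), 'wrist_force': array([ 0.21007755, -0.20256464,  0.78819912]), 'wrist_torque': array([-0.01104786,  0.04753452,  0.0259437 ]), 'grip_force': 0.0, 'gripper_width': 1.0008554460057064}
```

View pics/top0.png

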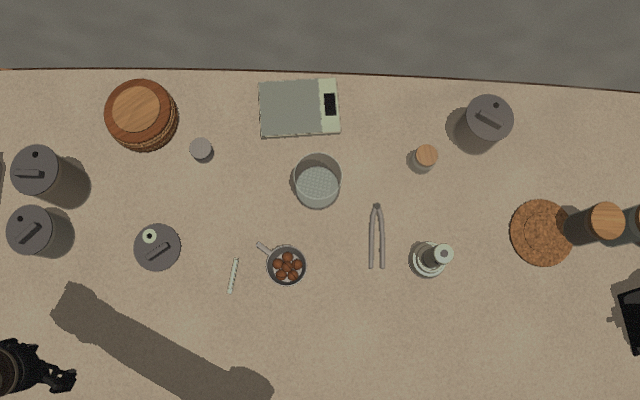

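View pics/scene0.png

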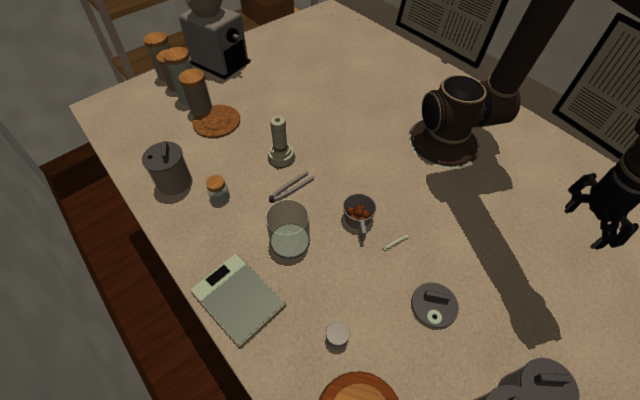

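Run:
```python
import cv2
from h import *
im=np.load('pics/last_top.npz')['im'][...,::-1]
a=cv2.resize(im[145:295,240:350],None,fx=4,fy=4,interpolation=cv2.INTER_CUBIC)
b=cv2.resize(im[215:275,125:190],None,fx=5,fy=5,interpolation=cv2.INTER_CUBIC)
c=cv2.resize(im[230:290,400:465],None,fx=4.6,fy=4.6,interpolation=cv2.INTER_CUBIC)
o=np.zeros((600,770,3),np.uint8); o[:,:440]=a; o[:300,440:765]=b; o[310:310+c.shape[0],440:440+c.shape[1]]=c
cv2.imwrite('pics/crop1.png',o)
```

```text
(no output)
```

View pics/crop1.png

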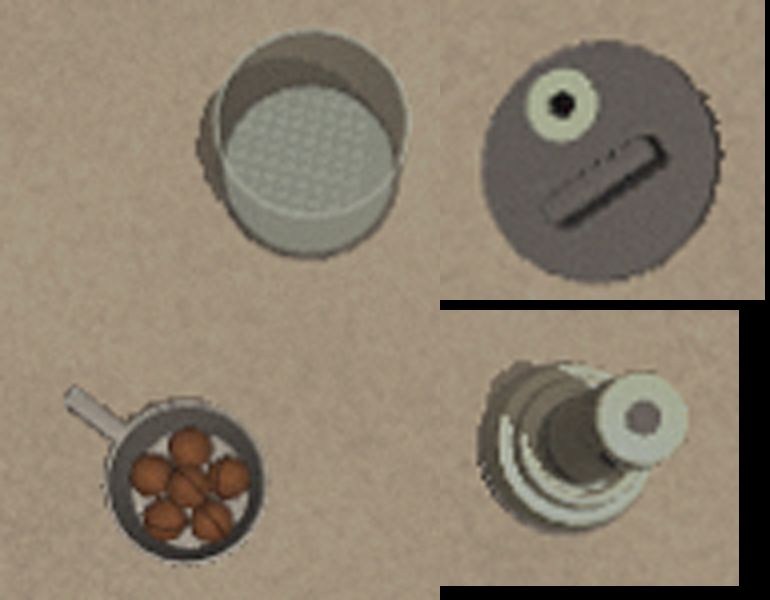

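```bash
cat > m.py <<'E'
from h import *
g=lambda x,y,s,ox,oy:((x+.5)/s-.5+ox,(y+.5)/s-.5+oy)
can=at_z('top',[g(313,124,4,240,145)],.12)[0]
cup=at_z('top',[g(186,480,4,240,145)],.058)[0]
hd=at_z('top',[g(73,397,4,240,145)],.058)[0]
lid=at_z('top',[g(161,161,5,125,215)],.013)[0]
val=at_z('top',[g(122,104,5,125,215)],.018)[0]
pump=at_z('top',[g(201,110,4.6,400,230)],.161)[0]
r=lambda v:np.round(v,4)
print('can',r(can),'cup',r(cup),'hd',r(hd),np.hypot(*(hd-cup)[:2]),np.degrees(np.arctan2(*(hd-cup)[1::-1])))
print('lid',r(lid),'val',r(val),np.hypot(*(val-lid)[:2]),np.degrees(np.arctan2(*(val-lid)[1::-1])),'pump',r(pump))
from scipy.optimize import least_squares
def fit(P,rad=None):
    f=lambda p:np.hypot(P[:,0]-p[0],P[:,1]-p[1])-(rad or p[2])
    return least_squares(f,[*P[:,:2].mean(0),.05],loss='soft_l1',f_scale=.002).x
for n in('top','scene'):
    d=np.load('pics/last_%s.npz'%n)['d']; u,X=cloud(n,d)
    def sel(c,rr,z0,z1): return X[(np.hypot(*(X-c)[:,:2].T)<rr)&(X[:,2]>z0)&(X[:,2]<z1)]
    for nm,c,rr,z0,z1 in(('can',can,.075,.11,.13),('cup',cup,.1,.053,.064),('lid',lid,.07,.010,.020),('bar',lid,.07,.035,.05),('pump',pump,.04,.155,.17),('dock',pump,.07,.038,.05),('clip',[.4,.12,0],.0,0,0)):
        P=sel(np.r_[c],rr,z0,z1)
        if len(P)>5:
            e=np.linalg.eigh(np.cov(P[:,:2].T)); print(n,nm,len(P),r(P.mean(0)),r(fit(P)),'ax',np.degrees(np.arctan2(*e[1][::-1,1])))
E
python3 m.py
```

```text
can [ 0.6432 -0.0216  0.12  ] cup [0.4494 0.0426 0.058 ] hd [0.4941 0.1091 0.058 ] 0.08010182040555609 56.09844886501857
lid [0.4822 0.3565 0.013 ] val [0.5082 0.3766 0.018 ] 0.032852775062881895 37.7384033493117 pump [ 0.4752 -0.2885  0.161 ]
top can 294 [ 0.6457 -0.0221  0.1189] [ 0.6438 -0.0213  0.0526] ax 175.78135100507873
top cup 294 [0.4613 0.0602 0.058 ] [0.4499 0.0446 0.0464] ax 55.32651484586489
top lid 1537 [0.4824 0.3569 0.0154] [0.4796 0.3553 0.0432] ax 49.794029623970104
top bar 161 [0.4706 0.3465 0.0416] [-36.9337 -27.1201  46.4056] ax 126.5921560700584
top pump 335 [ 0.4759 -0.2888  0.1602] [ 0.4762 -0.2891  0.0153] ax -176.90127777457894
top dock 182 [ 0.4718 -0.2777  0.0436] [ 0.4768 -0.29    0.0299] ax -156.82104378053754
scene can 291 [ 0.6442 -0.0173  0.1162] [ 0.6446 -0.0176  0.0532] ax 57.67506987471468
scene cup 193 [0.4583 0.0624 0.0563] [0.4497 0.0483 0.0474] ax 52.48420611022197
scene lid 1410 [0.4868 0.3614 0.0141] [0.4777 0.3565 0.0437] ax 90.31621285070523
scene bar 153 [0.4717 0.3518 0.0399] [0.2666 0.2002 0.256 ] ax 126.40946731181873
scene pump 112 [ 0.4778 -0.2845  0.1583] [ 0.4774 -0.2852  0.0152] ax 65.60919766378373
scene dock 121 [ 0.4832 -0.2741  0.042 ] [ 0.4756 -0.2888  0.0292] ax 150.3650055005982
```

>>> servo_tool(motion=[-0.1,26.7,-36.3,-10,-0.1724,-0.1,26.7,-36.3,-10,-0.1724,-0.1,26.7,-36.3,-10,-0.1724,-0.1,26.7,-36.3,-10,-0.1724,-0.1,26.7,-36.3,-10,-0.1724,-0.1,26.7,-36.3,-10,-0.1724,-0.1,26.7,-36.3,-10,-0.1724,-0.1,26.7,-36.3,-10,-0.1724,-0.1,26.7,-36.3,-10,-0.1724,-0.1,26.7,-36.3,-10,-0.1724,-0.1,0,0,0,0,-0.1,0,0,0,0])

```text
t: 1.6
position: [0.4945, 0.11, 0.2036]
eef_rot: [-179.9, 0.0, 55.5]
wrist_force: [1.2, 0.1, -0.4]
gripper_width: 0.448
grip_force: 0.0
```

Run:
```python
from h import *
o=get_obs(); print(o['joint_pos'],o['position'],o['eef_rot'],o['gripper_width'],o['wrist_force'])
snap('scene')
im=np.load('pics/last_scene.npz')['im'][...,::-1]
cv2.imwrite('pics/a1.png',cv2.resize(im[130:290,280:480],None,fx=3,fy=3,interpolation=cv2.INTER_CUBIC))
```

```text
[ 1.25294493e+01  6.37104568e+00 -1.58519877e+01  6.78389454e+01
  1.85256487e-02  1.36997952e+02] [0.49445633 0.10995882 0.20357528] [-1.79944181e+02  3.26919775e-02  5.55315028e+01] 0.44814935648371385 [ 1.21536263  0.13535354 -0.44917562]
```

View pics/a1.png

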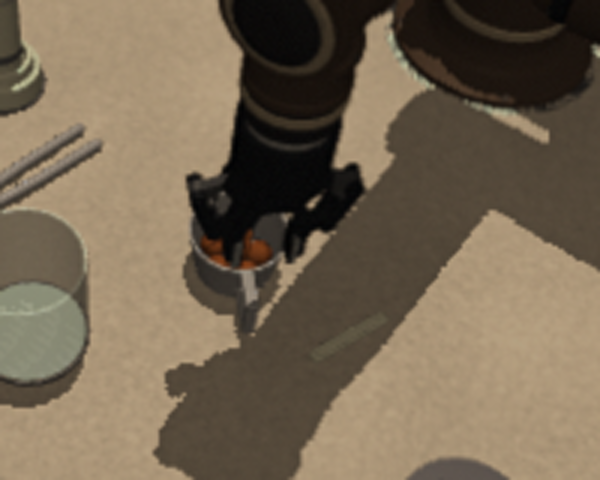

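>>> servo_tool(motion=[-0.1,0.5,0,-27,0,-0.1,0,0,-27,0,-0.1,0,0,-27,0,-0.1,0,0,-26,0,-0.1,0,0,0,0,-0.72,0,0,0,0,-0.72,0,0,0,0,-0.72,0,0,0,0,-0.72,0,0,0,0])

```text
t: 2.78
position: [0.4962, 0.1105, 0.0981]
eef_rot: [179.9, -0.2, 55.5]
wrist_force: [-0.1, 4.2, 4.8]
gripper_width: 0.144
grip_force: 6.2
```

>>> servo_tool(motion=[-0.76,0,0,0,0,-0.76,0,0,0,0])

```text
t: 3.02
position: [0.4961, 0.1105, 0.0981]
eef_rot: [179.9, -0.1, 55.5]
wrist_force: [0.0, 2.8, 7.5]
gripper_width: 0.133
grip_force: 45.9
```

>>> servo_tool(motion=[-0.82,0,0,0,0,-0.82,0,0,0,0])

```text
t: 3.28
position: [0.4961, 0.1105, 0.0982]
eef_rot: [179.9, -0.1, 55.5]
wrist_force: [-1.0, 3.4, 8.3]
gripper_width: 0.128
grip_force: 58.3
```

>>> servo_tool(motion=[-0.9,0,0,0,0,-0.9,0,0,0,0])

```text
t: 3.52
position: [0.4961, 0.1105, 0.0982]
eef_rot: [179.9, -0.1, 55.5]
wrist_force: [-1.3, 4.2, 8.8]
gripper_width: 0.124
grip_force: 58.2
```

>>> servo_tool(motion=[-0.8,0,0,10,0,-0.8,0,0,20,0,-0.8,0,0,30,0,-0.8,0,0,30,0,-0.8,0,0,20,0,-0.8,0,0,0,0])

```text
t: 4.28
position: [0.4959, 0.1098, 0.2082]
eef_rot: [179.9, -0.1, 55.5]
wrist_force: [-0.6, -0.6, -2.3]
gripper_width: 0.128
grip_force: 58.4
```

```bash
cat > tilt.py <<'E'
from h import *
from scipy.spatial import cKDTree
def model():
    P=[]
    a=np.linspace(0,2*np.pi,120,endpoint=False)
    for z in np.arange(0,58.1,2):
        for off in (0,3):
            r=37+10*z/58-off; P.append(np.c_[r*np.cos(a),r*np.sin(a),0*a+z])
    for r in np.arange(0,37,2): P.append(np.c_[r*np.cos(a),r*np.sin(a),0*a])
    y,z=np.meshgrid([-6,0,6],np.arange(12,59,2))
    for x in(75,85): P.append(np.c_[0*y.ravel()+x,y.ravel(),z.ravel()])
    return np.vstack(P)/1000
def tilt(cams=('top','scene'),pz=.043,wal=False):
    o=get_obs(); piv=o['position']-[0,0,.054]; yaw=np.radians(o['eef_rot'][2]) 
    ux=np.array([np.cos(yaw),np.sin(yaw),0]); uy=np.array([-np.sin(yaw),np.cos(yaw),0])
    M=model()-[.08,0,pz]; res=[]
    T={}
    for th in range(-10,126,1):
        t=np.radians(th); c,s=np.cos(t),np.sin(t)
        X=M[:,0]*c-M[:,2]*s; Z=M[:,0]*s+M[:,2]*c
        T[th]=cKDTree(np.c_[X,M[:,1],Z])
    allL=[]
    for n in cams:
        im,d=snap(n); u,X=cloud(n,d); L=X-piv; L=np.c_[L@ux,L@uy,L[:,2]]
        k=(np.abs(L[:,1])<.06)&(L[:,0]>-.15)&(L[:,0]<.06)&(np.linalg.norm(L,axis=1)<.15)&(X[:,2]>.015)
        # drop walnuts (brown/red) and gripper (dark, above)
        rgb=im[u[:,1],u[:,0]].astype(int); k&=(rgb[:,0]-rgb[:,2]<45)
        k&=~((L[:,2]>-.015)&(np.hypot(L[:,0],L[:,1])<.07)&(rgb.sum(1)<120))
        allL.append(L[k])
    L=np.vstack(allL)
    for th in T: res.append((np.minimum(T[th].query(L)[0],.01).mean()*1000,th))
    res.sort(); print('tilt',res[:3],len(L),'grip',round(o['grip_force'],1),'w',round(o['gripper_width'],3),'t',round(o['t'],2),'F',np.round(o['wrist_force'],1),'M',np.round(o['wrist_torque'],2),'pos',np.round(o['position'],4))
if __name__=='__main__': tilt()
E
python3 tilt.py
```

```text
tilt [(np.float64(3.206201934022514), -2), (np.float64(3.24406960475556), -1), (np.float64(3.2534477290457358), -3)] 1444 grip 58.4 w 0.128 t 4.28 F [-0.6 -0.6 -2.3] M [ 0.1  -0.11  0.01] pos [0.4959 0.1098 0.2082]
```

>>> servo_tool(motion=[-0.8,5,0,20,0,-0.8,15,-3,20,0.06,-0.8,20,-4,14,0.09,-0.8,20,-4,10,0.09,-0.8,20,-4,8,0.09,-0.8,20,-4,8,0.09,-0.8,20,-4,6,0.09,-0.8,18,-4,4,0.06,-0.8,9.5,-3,2,0.032,-0.8,0,0,0,0,-0.8,0,0,0,0])

```text
t: 5.75
position: [0.6422, 0.08, 0.2977]
eef_rot: [-179.9, 0.0, 90.0]
wrist_force: [-0.0, -0.1, -2.8]
gripper_width: 0.131
grip_force: 58.5
```

```bash
python3 tilt.py
```

```text
tilt [(np.float64(3.1755782531602406), -2), (np.float64(3.1981800301164043), -3), (np.float64(3.2153804079391217), -1)] 1864 grip 58.5 w 0.131 t 5.75 F [-0.  -0.1 -2.8] M [ 0.15 -0.03  0.  ] pos [0.6422 0.08   0.2977]
```

>>> servo_tool(motion=[-0.745,0,0,0,0,-0.745,0,0,0,0])

```text
t: 6.1
position: [0.6426, 0.0801, 0.2991]
eef_rot: [180.0, -0.0, 90.0]
wrist_force: [0.4, 0.3, -2.4]
gripper_width: 0.129
grip_force: 51.5
```

```bash
python3 tilt.py
```

```text
tilt [(np.float64(3.078259582561435), -2), (np.float64(3.106070111512179), -3), (np.float64(3.1184484048625714), -1)] 1850 grip 51.5 w 0.129 t 6.1 F [ 0.4  0.3 -2.4] M [0.12 0.05 0.01] pos [0.6426 0.0801 0.2991]
```

>>> servo_tool(motion=[-0.725,0,0,0,0,-0.725,0,0,0,0])

```text
t: 6.45
position: [0.6428, 0.0799, 0.2989]
eef_rot: [180.0, 0.0, 90.0]
wrist_force: [-0.2, -0.8, -2.2]
gripper_width: 0.135
grip_force: 10.3
```

>>> servo_tool(motion=[-0.71,0,0,0,0,-0.71,0,0,0,0])

```text
t: 6.7
position: [0.6429, 0.08, 0.2992]
eef_rot: [180.0, 0.0, 90.0]
wrist_force: [-0.4, 0.2, -0.0]
gripper_width: 0.147
grip_force: 0.0
```

```bash
python3 tilt.py
```

```text
tilt [(np.float64(6.705011222845304), 85), (np.float64(6.705059213964006), 86), (np.float64(6.715606002798455), 84)] 963 grip 0.0 w 0.147 t 6.7 F [-0.4  0.2 -0. ] M [0.01 0.03 0.03] pos [0.6429 0.08   0.2992]
```

Run:
```python
from h import *
snap('top');snap('scene')
a=np.load('pics/last_top.npz')['im'][...,::-1][140:300,230:390]
b=np.load('pics/last_scene.npz')['im'][...,::-1][130:290,220:420]
cv2.imwrite('pics/b1.png',np.hstack([cv2.resize(x,None,fx=2.2,fy=2.2,interpolation=cv2.INTER_CUBIC) for x in (a,b)]))
```

```text
(no output)
```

View pics/b1.png

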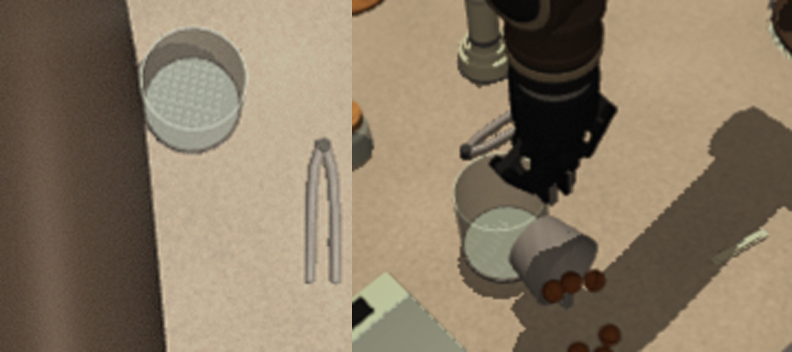

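>>> servo_tool(motion=[-0.4,0,0,40,0,-0.4,-40,0,20,0,-0.4,-50,0,0,0,-0.4,-50,0,0,0,-0.4,-50,0,0,0,-0.4,-50,0,0,0,-0.4,0,0,0,0,-0.4,0,0,0,0])

```text
t: 7.9
position: [0.4032, 0.0801, 0.3593]
eef_rot: [179.9, -0.0, 90.0]
wrist_force: [0.1, 0.8, -0.0]
gripper_width: 0.301
grip_force: 0.0
```

Run:
```python
from h import *
snap('top');snap('scene')
a=np.load('pics/last_top.npz')['im'][...,::-1][70:370,120:520]
b=np.load('pics/last_scene.npz')['im'][...,::-1][130:350,150:450]
a=cv2.resize(a,None,fx=1.95,fy=1.95,interpolation=cv2.INTER_CUBIC)
cv2.imwrite('pics/b2.png',a)
```

```text
(no output)
```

View pics/b2.png

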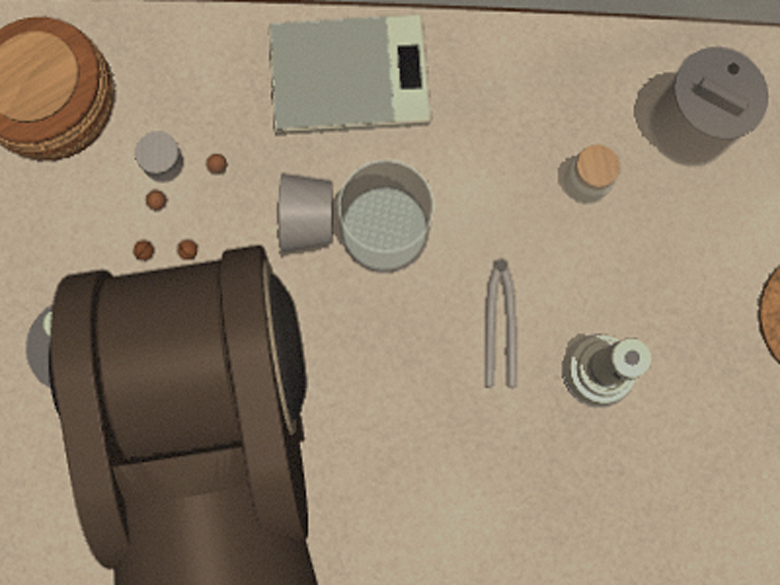

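```bash
cat > wal.py <<'E'
from h import *
def wal(n='top'):
    im,d=snap(n); h=im.astype(int)
    m=((h[...,0]-h[...,2]>40)&(h[...,0]<160)&(h[...,0]>1.7*h[...,2])).astype(np.uint8)
    m=cv2.morphologyEx(m,cv2.MORPH_OPEN,np.ones((3,3),np.uint8))
    k,l,s,c=cv2.connectedComponentsWithStats(m)
    out=[]
    for i in range(1,k):
        a=s[i,4]
        if 25<a<400 and s[i,2]<32 and s[i,3]<32:
            dd=np.median(d[l==i]); z=at_d(n,[c[i]],[dd])[0][2]
            P=at_z(n,[c[i]],.013)[0]; out.append((a,np.round(c[i],1).tolist(),np.round(P[:2],4).tolist(),round(z,3)))
    return out
if __name__=='__main__':
    for n in('top','scene'):
        print(n,get_obs()['t']); [print('  ',x) for x in wal(n)]
E
python3 wal.py; python3 wal.py|head -8
```

```text
top 8.0
   (np.int32(28), [171.0, 129.0], [0.7791, 0.3498], np.float64(0.044))
   (np.int32(66), [230.3, 153.1], [0.7208, 0.1951], np.float64(0.023))
   (np.int32(67), [88.9, 158.0], [0.6975, 0.5551], np.float64(0.024))
   (np.int32(69), [199.1, 172.1], [0.6697, 0.2686], np.float64(0.024))
   (np.int32(73), [215.9, 197.6], [0.6076, 0.2222], np.float64(0.022))
   (np.int32(69), [193.0, 198.0], [0.6045, 0.2781], np.float64(0.023))
scene 8.05
   (np.int32(39), [262.0, 2.0], [-0.0792, -1.2126], np.float64(-0.069))
   (np.int32(145), [248.4, 23.2], [0.0922, -1.0735], np.float64(-0.207))
   (np.int32(70), [160.4, 34.7], [0.4546, -1.2571], np.float64(0.166))
   (np.int32(120), [151.0, 41.0], [0.5109, -1.2347], np.float64(0.166))
   (np.int32(87), [118.0, 63.5], [0.694, -1.1614], np.float64(-0.207))
   (np.int32(107), [197.0, 72.1], [0.4665, -0.8763], np.float64(0.147))
   (np.int32(146), [186.4, 80.1], [0.5247, -0.8551], np.float64(0.146))
   (np.int32(115), [211.8, 180.0], [0.7046, -0.3354], np.float64(0.073))
   (np.int32(28), [214.3, 189.1], [0.7168, -0.2993], np.float64(0.068))
   (np.int32(74), [360.5, 294.3], [0.6056, 0.224], np.float64(0.021))
   (np.int32(71), [406.9, 293.9], [0.5156, 0.2973], np.float64(0.022))
   (np.int32(76), [377.0, 310.4], [0.6033, 0.2798], np.float64(0.022))
   (np.int32(83), [318.3, 313.7], [0.7182, 0.1954], np.float64(0.021))
   (np.int32(82), [354.4, 323.9], [0.6681, 0.2691], np.float64(0.021))
top 8.1
   (np.int32(66), [230.3, 153.1], [0.7208, 0.1951], np.float64(0.024))
   (np.int32(63), [86.0, 157.8], [0.698, 0.5628], np.float64(0.024))
   (np.int32(67), [199.1, 172.0], [0.67, 0.2686], np.float64(0.023))
   (np.int32(72), [215.8, 197.5], [0.6077, 0.2223], np.float64(0.023))
   (np.int32(69), [192.9, 198.0], [0.6045, 0.2783], np.float64(0.023))
   (np.int32(28), [559.0, 218.1], [0.5873, -0.6252], np.float64(0.01))
scene 8.15
```

>>> servo_tool(motion=[0.1,19,36,-34,0.087,0.1,19,36,-34,0.087,0.1,19,36,-34,0.087,0.1,19,36,-34,0.087,0.1,18.5,36.5,-34,0.087,0.1,18,36.5,-34,0.087,0.1,0,0,-30,0,0.1,0,0,-30,0,0.1,0,0,-18,0,-0.6,0,0,0,0,-0.6,0,0,0,0,-0.6,0,0,0,0,-0.6,0,0,60,0])

```text
t: 9.82
position: [0.5131, 0.2957, 0.134]
eef_rot: [-179.5, -0.0, 119.9]
wrist_force: [0.3, 0.6, 0.5]
gripper_width: 0.261
grip_force: 58.9
```

```bash
python3 wal.py; python3 -c "
from h import *
o=get_obs();print(o['joint_pos'],o['position'])"
```

```text
top 9.825
   (np.int32(66), [230.3, 153.1], [0.7208, 0.1951], np.float64(0.024))
   (np.int32(43), [82.6, 156.0], [0.7024, 0.5728], np.float64(0.025))
   (np.int32(69), [199.1, 172.1], [0.6698, 0.2685], np.float64(0.024))
   (np.int32(74), [215.6, 197.6], [0.6076, 0.2228], np.float64(0.023))
   (np.int32(70), [193.0, 197.9], [0.6046, 0.2782], np.float64(0.023))
   (np.int32(26), [560.7, 210.8], [0.606, -0.6311], np.float64(0.011))
   (np.int32(46), [557.9, 216.9], [0.5902, -0.6225], np.float64(0.011))
scene 9.875
   (np.int32(107), [267.7, 2.0], [-0.1011, -1.1933], np.float64(-0.069))
   (np.int32(150), [248.2, 23.1], [0.0917, -1.0751], np.float64(-0.207))
   (np.int32(40), [162.7, 34.7], [0.4467, -1.2492], np.float64(0.166))
   (np.int32(282), [177.9, 42.2], [0.4227, -1.1401], np.float64(-0.208))
   (np.int32(101), [151.5, 42.3], [0.5138, -1.2218], np.float64(0.164))
   (np.int32(178), [167.5, 58.7], [0.5161, -1.0484], np.float64(0.181))
   (np.int32(98), [118.4, 64.3], [0.6949, -1.1541], np.float64(-0.208))
   (np.int32(55), [199.8, 72.3], [0.4584, -0.8672], np.float64(0.147))
   (np.int32(132), [187.3, 81.3], [0.526, -0.8456], np.float64(0.144))
   (np.int32(32), [214.7, 189.1], [0.716, -0.2984], np.float64(0.069))
   (np.int32(74), [360.4, 294.3], [0.6058, 0.2237], np.float64(0.022))
   (np.int32(76), [377.0, 310.4], [0.6033, 0.2798], np.float64(0.022))
   (np.int32(83), [318.4, 313.7], [0.7182, 0.1956], np.float64(0.021))
   (np.int32(85), [354.2, 323.9], [0.6684, 0.269], np.float64(0.021))
   (np.int32(49), [359.0, 396.9], [0.7687, 0.3933], np.float64(0.088))
[ 2.99524609e+01  1.71059339e+01 -1.01883738e+01  6.20762618e+01
 -7.26142590e-04  9.00506593e+01] [0.51808917 0.29854278 0.14416415]
```

>>> servo_tool(motion=[-0.6,18.3,-45.4,20,0,-0.6,18.3,-45.4,20,0,-0.6,18.3,-45.4,10,0,-0.6,18.3,-45.4,10,0,-0.6,18.3,-45.4,0,0,-0.6,18.3,-45.4,0,0,-0.6,18.2,-45.4,-5,0,-0.6,0,0,0,0,0.1,0,0,0,0,0.1,0,0,0,0,0.1,-7.3,48.6,10,-0.105,0.1,-7.3,48.6,0,-0.105,0.1,-7.3,48.6,0,-0.105,0.1,-7.3,48.6,-10,-0.105,0.1,-7.3,48.6,-35,-0.105,0.1,0,0,-40,0,0.1,0,0,-40,0,-0.6,0,0,0,0,-0.6,0,0,0,0,-0.6,0,0,0,0])

```text
t: 12.42
position: [0.6075, 0.2225, 0.079]
eef_rot: [179.9, -0.1, 89.8]
wrist_force: [0.3, 0.2, -0.0]
gripper_width: 0.265
grip_force: 58.7
```

>>> servo_tool(motion=[-0.6,0,0,60,0,-0.6,7.3,-48.6,25,0,-0.6,7.3,-48.6,25,0,-0.6,7.3,-48.6,5,0,-0.6,7.3,-48.6,0,0,-0.6,7.3,-48.6,0,0,-0.6,0,0,0,0,0.1,0,0,0,0,0.1,0,0,0,0,0.1,-6.6,49.9,10,0,0.1,-6.6,49.9,0,0,0.1,-6.6,49.9,0,0,0.1,-6.6,49.9,-10,0,0.1,-6.6,49.9,-20,0,0.1,-6.5,50,-30,0,0.1,0,0,-40,0,0.1,0,0,-25,0,-0.6,0,0,0,0,-0.6,0,0,0,0,-0.6,0,0,0,0])

```text
t: 14.92
position: [0.6046, 0.2791, 0.0788]
eef_rot: [179.9, -0.1, 89.8]
wrist_force: [0.7, 0.0, -0.1]
gripper_width: 0.264
grip_force: 58.7
```

```bash
python3 wal.py
```

```text
top 14.925
   (np.int32(73), [172.3, 125.9], [0.7876, 0.3475], np.float64(0.045))
   (np.int32(66), [230.3, 153.1], [0.7208, 0.1951], np.float64(0.024))
   (np.int32(65), [83.7, 157.2], [0.6993, 0.5693], np.float64(0.022))
   (np.int32(49), [200.3, 172.1], [0.6699, 0.2656], np.float64(0.024))
   (np.int32(69), [316.2, 175.2], [0.6722, -0.0183], np.float64(0.029))
   (np.int32(30), [543.3, 201.2], [0.6287, -0.5859], np.float64(0.011))
   (np.int32(188), [526.2, 214.4], [0.5938, -0.539], np.float64(0.011))
   (np.int32(42), [538.5, 207.8], [0.6115, -0.5721], np.float64(0.011))
   (np.int32(165), [559.8, 220.3], [0.5818, -0.6272], np.float64(0.011))
   (np.int32(39), [520.0, 231.6], [0.5502, -0.5209], np.float64(0.01))
   (np.int32(168), [531.7, 239.6], [0.5315, -0.5503], np.float64(0.012))
   (np.int32(47), [517.2, 242.4], [0.5236, -0.5128], np.float64(0.011))
   (np.int32(35), [563.4, 242.1], [0.5274, -0.6337], np.float64(0.01))
   (np.int32(28), [541.6, 244.6], [0.5198, -0.5757], np.float64(0.012))
   (np.int32(59), [555.2, 247.8], [0.5127, -0.6111], np.float64(0.011))
   (np.int32(4
[... 586 characters left out ...]
(96), [151.3, 42.5], [0.5152, -1.2212], np.float64(0.163))
   (np.int32(179), [167.7, 58.9], [0.5158, -1.0466], np.float64(0.181))
   (np.int32(99), [118.4, 64.3], [0.695, -1.1542], np.float64(-0.208))
   (np.int32(48), [200.3, 72.7], [0.4583, -0.8634], np.float64(0.147))
   (np.int32(135), [187.1, 81.4], [0.5266, -0.8453], np.float64(0.144))
   (np.int32(29), [214.4, 189.3], [0.717, -0.2981], np.float64(0.067))
   (np.int32(33), [253.2, 204.0], [0.6565, -0.1776], np.float64(0.025))
   (np.int32(35), [281.6, 241.0], [0.6663, -0.024], np.float64(0.028))
   (np.int32(83), [318.4, 313.7], [0.7182, 0.1956], np.float64(0.021))
   (np.int32(51), [352.9, 322.9], [0.6691, 0.2651], np.float64(0.023))
```

>>> servo_tool(motion=[-0.6,0,0,60,0,-0.6,6.6,-49.9,25,0,-0.6,6.6,-49.9,25,0,-0.6,6.6,-49.9,5,0,-0.6,6.6,-49.9,0,0,-0.6,6.6,-49.9,0,0,-0.6,6.5,-50,0,0,-0.6,0,0,0,0,0.1,0,0,0,0,0.1,0,0,0,0,0.1,3.2,36,10,0.171,0.1,3.2,36,0,0.171,0.1,3.2,36,0,0.171,0.1,3.2,36,0,0.171,0.1,3.2,36,0,0.171,0.1,3.2,36,0,0.171,0.1,3.1,36,-20,0.171,0.1,3.1,36,-35,0.171,0.1,0,0,-35,0,0.1,0,0,-35,0])

```text
t: 17.52
position: [0.6678, 0.2696, 0.0758]
eef_rot: [180.0, 0.0, 168.4]
wrist_force: [-0.2, 1.3, -0.6]
gripper_width: 0.552
grip_force: 0.0
```

>>> servo_tool(motion=[-0.6,0,0,0,0,-0.6,0,0,0,0,-0.6,0,0,0,0])

```text
t: 17.9
position: [0.669, 0.2677, 0.0783]
eef_rot: [179.9, 0.1, 168.2]
wrist_force: [0.5, 0.0, -0.6]
gripper_width: 0.263
grip_force: 58.7
```

>>> servo_tool(motion=[-0.6,0,0,60,0,-0.6,-4.3,-48,25,0,-0.6,-4.3,-48,25,0,-0.6,-4.3,-48,5,0,-0.6,-4.2,-48,0,0,-0.6,-4.2,-48.2,0,0,-0.6,-4.2,-48.3,0,0,-0.6,0,0,0,0,0.1,0,0,0,0,0.1,0,0,0,0,0.1,9.5,27,10,-0.171,0.1,9.5,27,0,-0.171,0.1,9.5,27,0,-0.171,0.1,9.5,27,0,-0.171,0.1,9.5,27,0,-0.171,0.1,9.5,27,-10,-0.171,0.1,9.5,27,-20,-0.171,0.1,9.5,27,-30,-0.171,0.1,0,0,-35,0,0.1,0,0,-30,0])

```text
t: 20.4
position: [0.7186, 0.197, 0.0752]
eef_rot: [-179.9, 0.0, 90.0]
wrist_force: [0.1, 0.1, -0.2]
gripper_width: 0.552
grip_force: 0.0
```

>>> servo_tool(motion=[-0.6,0,0,0,0,-0.6,0,0,0,0,-0.6,0,0,0,0])

```text
t: 20.78
position: [0.7197, 0.1951, 0.0786]
eef_rot: [179.9, -0.0, 89.8]
wrist_force: [0.6, 1.2, -0.4]
gripper_width: 0.268
grip_force: 58.7
```

Run:
```python
from h import *
snap('top');snap('scene')
a=np.load('pics/last_top.npz')['im'][...,::-1][120:260,0:130]
c=np.load('pics/last_top.npz')['im'][...,::-1][140:215,250:350]
a=cv2.resize(a,None,fx=3.3,fy=3.3,interpolation=cv2.INTER_CUBIC)
c=cv2.resize(c,None,fx=3.6,fy=3.6,interpolation=cv2.INTER_CUBIC)
o=np.zeros((462,790,3),np.uint8); o[:a.shape[0],:a.shape[1]]=a; o[:c.shape[0],430:430+c.shape[1]]=c
cv2.imwrite('pics/c1.png',o); print(a.shape,c.shape)
# sides of neighbours near F
u,X=cloud('top',np.load('pics/last_top.npz')['d'])
u2,X2=cloud('scene',np.load('pics/last_scene.npz')['d'])
for n,x in(('top',X),('scene',X2)):
    k=(np.hypot(x[:,0]-.7,x[:,1]-.62)<.2)&(x[:,2]>.1)
    print(n,k.sum(),np.round(x[k].min(0),3),np.round(x[k].max(0),3))
```

```text
(462, 429, 3) (270, 360, 3)
top 3575 [0.501 0.539 0.1  ] [0.679 0.682 0.219]
scene 1303 [0.5   0.543 0.101] [0.634 0.651 0.214]
```

View pics/c1.png

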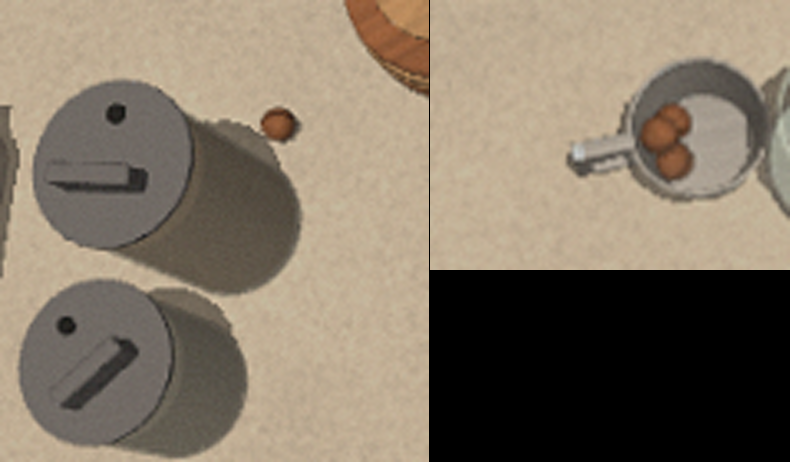

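Run:
```python
from h import *
a=np.load('pics/last_top.npz')['im'][...,::-1][130:230,230:490]
b=np.load('pics/last_scene.npz')['im'][...,::-1][120:270,170:370]
a=cv2.resize(a,None,fx=3,fy=3,interpolation=cv2.INTER_CUBIC)
b=cv2.resize(b,None,fx=2,fy=2,interpolation=cv2.INTER_CUBIC)
o=np.zeros((600,800,3),np.uint8); o[:300,:780]=a; o[300:600,:400]=b
cv2.imwrite('pics/c2.png',o)
```

```text
(no output)
```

View pics/c2.png

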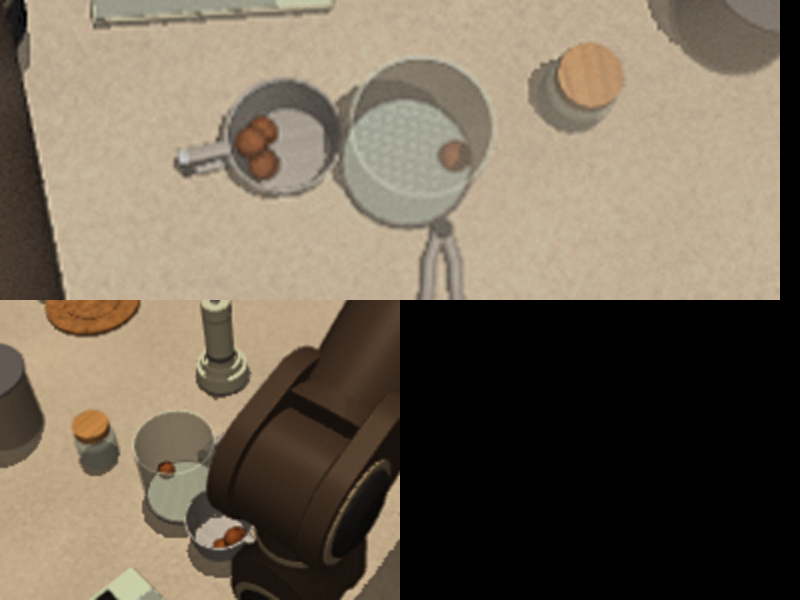

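```bash
cat > loc.py <<'E'
from h import *
from scipy.optimize import least_squares
def fit(P,rad=None):
    f=lambda p:np.hypot(P[:,0]-p[0],P[:,1]-p[1])-rad
    return least_squares(f,P[:,:2].mean(0),loss='soft_l1',f_scale=.002).x
def loc(can,cup,fresh=False):
    for n in('top','scene'):
        if fresh: snap(n)
        u,X=cloud(n,np.load('pics/last_%s.npz'%n)['d'])
        P=X[(np.hypot(*(X[:,:2]-can).T)<.075)&(X[:,2]>.112)&(X[:,2]<.128)]
        print(n,'can',len(P),np.round(fit(P,.0535),4) if len(P)>20 else '')
        if cup is None: continue
        P=X[(np.hypot(*(X[:,:2]-cup).T)<.1)&(X[:,2]>.053)&(X[:,2]<.063)]
        c=fit(P[np.hypot(*(P[:,:2]-cup).T)<.06],.046)
        d=np.hypot(*(P[:,:2]-c).T); H=P[(d>.055)&(d<.09)]
        print(n,'cup',len(P),np.round(c,4),'handle',len(H),np.round(H.mean(0),4),np.degrees(np.arctan2(*(H.mean(0)[:2]-c)[::-1])))
if __name__=='__main__':
    g=lambda x,y:(x/3+229.7,y/3+129.7)
    can=at_z('top',[g(420,137)],.12)[0,:2]; cup=at_z('top',[g(284,137)],.058)[0,:2]; hd=at_z('top',[g(182,160)],.058)[0,:2]
    print(can,cup,hd,np.degrees(np.arctan2(*(hd-cup)[::-1])),np.hypot(*(hd-cup)))
    loc(can,cup)
E
python3 loc.py
```

```text
[ 0.64818202 -0.13643399] [ 0.66062009 -0.03724755] [0.6392178  0.04140476] 105.22233686287495 0.08151222402148364
top can 280 [ 0.6564 -0.1376]
top cup 284 [ 0.6602 -0.0366] handle 76 [ 0.6489 -0.006   0.0564] 110.35735927203677
scene can 236 [ 0.6574 -0.135 ]
scene cup 163 [ 0.6608 -0.0336] handle 30 [ 0.6927 -0.0961  0.058 ] -62.99578785506959
```

>>> servo_tool(motion=[-0.6,0,0,60,0,-0.6,-8,-40,60,0,-0.6,-9,-48,40,0,-0.6,-9,-48,0,0,-0.6,-9,-48,0,0,-0.6,-9,-48,0,0,-0.6,-9,-50,0,0,-0.6,-9.5,-49.5,-10,0,-0.6,0,0,-18,0,-0.6,0,0,-18,0,0.1,0,0,0,0,0.1,0,0,0,0,0.1,0,0,55,0,0.1,-5,46.5,0,0.0675,0.1,-5,46.5,0,0.0675,0.1,-5,46.5,0,0.0675,0.1,-5,46.3,0,0.0675,0.1,0,0,-30,0])

```text
t: 23.12
position: [0.6391, 0.0591, 0.2108]
eef_rot: [179.6, 0.0, 105.6]
wrist_force: [0.3, -0.4, 0.1]
gripper_width: 0.553
grip_force: 0.0
```

```bash
python3 -c "
from loc import *
loc([.657,-.1365],[.6605,-.0355],True)
im=np.load('pics/last_top.npz')['im'][...,::-1][130:230,230:490]
a=cv2.resize(im,None,fx=3,fy=3,interpolation=cv2.INTER_CUBIC)
b=cv2.resize(np.load('pics/last_scene.npz')['im'][...,::-1][140:270,230:400],None,fx=2.2,fy=2.2,interpolation=cv2.INTER_CUBIC)
o=np.zeros((590,800,3),np.uint8);o[:300,:780]=a;o[300:300+b.shape[0],:b.shape[1]]=b
cv2.imwrite('pics/d1.png',o)"; python3 wal.py | grep -E "0\.[67][0-9]*, (-0.[01]|0\.)"
```

```text
top can 276 [ 0.6564 -0.1376]
top cup 198 [ 0.6608 -0.0385] handle 24 [ 0.6489 -0.1026  0.0581] -100.51575731965163
scene can 237 [ 0.6571 -0.1351]
scene cup 257 [ 0.6617 -0.0334] handle 79 [ 0.6624 -0.0444  0.0566] -86.30818355476967
   (np.int32(67), [83.4, 157.1], [0.6995, 0.5702], np.float64(0.023))
   (np.int32(188), [315.8, 178.4], [0.6641, -0.0176], np.float64(0.035))
   (np.int32(36), [253.2, 203.8], [0.6561, -0.1784], np.float64(0.026))
   (np.int32(86), [284.4, 238.7], [0.6558, -0.0252], np.float64(0.044))
```

>>> servo_tool(motion=[0.1,0,0,-40,0,0.1,0,0,0,0])

```text
t: 23.58
position: [0.6369, 0.0543, 0.1658]
eef_rot: [-179.8, -0.0, 105.2]
wrist_force: [-0.3, 0.3, 0.2]
gripper_width: 0.546
grip_force: 0.0
```

>>> servo_tool(motion=[0.1,0,-5,-30,0,0.1,0,0,-30,0,0.1,0,0,-9,0,0.1,0,0,0,0,-0.85,0,0,0,0,-0.85,0,0,0,0,-0.85,0,0,0,0,-0.85,0,0,20,0,-0.85,0,0,30,0,-0.85,0,0,20,0])

```text
t: 24.82
position: [0.6379, 0.0501, 0.1693]
eef_rot: [180.0, -0.0, 105.3]
wrist_force: [0.8, 0.7, -2.9]
gripper_width: 0.126
grip_force: 58.6
```

```bash
python3 tilt.py; python3 -c "
from h import *
o=get_obs();print(o['joint_pos'],o['eef_rot'])"
```

```text
tilt [(np.float64(4.236792495057532), -3), (np.float64(4.279968482188824), -2), (np.float64(4.403299836117149), -4)] 2145 grip 58.6 w 0.126 t 24.82 F [ 0.8  0.7 -2.9] M [0.13 0.07 0.  ] pos [0.6379 0.0501 0.1693]
[ 4.48514979e+00  2.11375205e+01 -1.14908154e+00  6.74924787e+01
  6.94027668e-03  7.91849425e+01] [1.79781702e+02 3.46361218e-02 1.05300155e+02]
```

Run:
```python
from h import *
g=lambda x,y:(x/3.3-.35,y/3.3+119.65)
u,X=cloud('top',np.load('pics/last_top.npz')['d'])
for p in((112,165),(97,362)):
    q=g(*p); k=np.hypot(u[:,0]-q[0],u[:,1]-q[1]+0)<18
    z=np.median(X[k,2]); print(p,z,at_z('top',[q],z))
k=(np.hypot(u[:,0]-141,u[:,1]-113)<30); print('board z',np.median(X[k,2]),X[k].max(0), at_z('top',[(141,113)],np.median(X[k,2])))
k=(X[:,2]>.03)&(X[:,0]>.55)&(X[:,1]>.4); c=np.array([.67,.546]); P=X[k]; d=np.hypot(*(P[:,:2]-c).T); i=np.argsort(d)[:8]; print(P[i],d[i])
```

```text
(112, 165) 0.1874788178930687 [[0.61873815 0.59677672 0.18747882]]
(97, 362) 0.1275916465691011 [[0.49540561 0.62299647 0.12759165]]
board z 0.08850201599871182 [0.87018936 0.48021591 0.09928207] [[0.79106409 0.40436333 0.08850202]]
[[0.65825822 0.55583782 0.184476  ]
 [0.66007884 0.55781166 0.18583999]
 [0.65648058 0.55394938 0.18295788]
 [0.66211558 0.56019983 0.18647208]
 [0.65720556 0.55628786 0.18789448]
 [0.65840717 0.55788997 0.13727176]
 [0.65809151 0.55761171 0.09674767]
 [0.65913945 0.55868021 0.15066775]] [0.01531836 0.01542546 0.01568335 0.0162419  0.0164176  0.01660618
 0.01663262 0.01669548]
```

>>> servo_tool(motion=[-0.85,55,0,10,0,-0.85,55,0,0,0,-0.85,55,0,0,0,-0.85,50,0,0,0,-0.85,0,0,0,0])

```text
t: 25.55
position: [0.8558, 0.0499, 0.1689]
eef_rot: [-179.6, -0.1, 105.3]
wrist_force: [-0.7, 0.0, -3.6]
gripper_width: 0.124
grip_force: 58.9
```

```bash
python3 -c "
from h import *
o=get_obs();print(o['joint_pos'],o['position'],o['eef_rot'])"
```

```text
[3.33504330e+00 4.95977663e+01 4.60950664e+01 8.68881938e+01
 5.92806928e-03 7.80588167e+01] [0.85580727 0.04989383 0.16894863] [-1.79618791e+02 -8.66778739e-02  1.05275918e+02]
```

Run:
```python
import numpy as np
from scipy.optimize import least_squares
D=np.array([[7.239,-2.323,.52476,.30317],[6.371,-15.852,.50653,.20358],[17.106,-10.188,.59795,.14416],[21.1375,-1.149,.63986,.1693],[49.5978,46.095,.85726,.16895]])
def fk(p,q2,q3):
    r0,a,al,b,be,z0=p; q2=np.radians(q2);q3=np.radians(q3)
    return r0+a*np.sin(q2+al)+b*np.sin(q2-q3+be), z0+a*np.cos(q2+al)+b*np.cos(q2-q3+be)
def f(p):
    r,z=fk(p,D[:,0],D[:,1]); return np.r_[r-D[:,2],z-D[:,3], 0.05*(p[0]-0)]
best=min((least_squares(f,[0.05,.3,x,.35,y,0]) for x in(0,.3,-.3) for y in(1.5,1.2,1.9)),key=lambda s:s.cost)
print(best.x,best.cost,np.round(best.fun*1000,2))
q2,q3=np.meshgrid(np.arange(-54,111.7,.25),np.arange(-72,77,.25)); q4=90-q2+q3
r,z=fk(best.x,q2,q3); ok=(q4>-102)&(q4<115.8)
for zz in(.08,.12,.16,.2,.25,.3):
    k=ok&(abs(z-zz)<.003); i=np.argmax(np.where(k,r,-1)); print(zz,r.flat[i],q2.flat[i],q3.flat[i],q4.flat[i])
```

```text
[-1.54901473e-03  5.31348549e-01  3.28939181e-04  4.58620575e-01
  1.37045257e+00 -2.39211777e-01] 4.383622094644306e-06 [-0.82  1.64 -1.78  0.85  0.12  0.05 -0.24 -0.57  1.03 -0.26 -0.08]
0.08 0.9362203771000492 70.5 76.75 96.25
0.12 0.9215631269955029 67.25 75.0 97.75
0.16 0.9051403151355037 64.75 75.0 100.25
0.2 0.8868392529870581 63.0 76.75 103.75
0.25 0.8606611088382106 59.75 76.75 107.0
0.3 0.8304263143743023 56.25 76.5 110.25
```

>>> servo_tool(motion=[-0.8,-25,-15,30,-0.0445,-0.8,-33,-19,30,-0.0445,-0.8,-35,-20,30,-0.0445,-0.8,-35,-20,30,-0.0445,-0.8,-35,-20,20,-0.0445,-0.8,-30,-20,6,-0.0445,-0.74,-6,0,0,0,-0.74,0,0,0,0])

```text
t: 26.55
position: [0.6529, -0.0637, 0.3241]
eef_rot: [-180.0, -0.0, 90.0]
wrist_force: [0.5, 1.1, -1.7]
gripper_width: 0.129
grip_force: 28.9
```

>>> servo_tool(motion=[-0.735,0,0,0,0,-0.735,0,0,0,0])

```text
t: 26.8
position: [0.6544, -0.0634, 0.3231]
eef_rot: [-179.9, -0.0, 90.1]
wrist_force: [-0.0, -0.3, -2.2]
gripper_width: 0.131
grip_force: 22.0
```

>>> servo_tool(motion=[-0.73,2,0,0,0,-0.73,0,0,0,0])

```text
t: 27.05
position: [0.6563, -0.0638, 0.3237]
eef_rot: [-180.0, -0.0, 90.0]
wrist_force: [-0.4, 0.3, -2.7]
gripper_width: 0.132
grip_force: 15.1
```

```bash
python3 - <<'E'
import re
s=open('tilt.py').read().replace("M=model()-[.08,0,pz]","M=model()-[.088,0,pz]")
open('tilt.py','w').write(s)
E
python3 tilt.py
```

```text
tilt [(np.float64(2.005746045591518), -3), (np.float64(2.006588776105132), -2), (np.float64(2.1095345319751373), -1)] 1144 grip 15.1 w 0.132 t 27.05 F [-0.4  0.3 -2.7] M [ 0.17  0.01 -0.05] pos [ 0.6563 -0.0638  0.3237]
```

>>> servo_tool(motion=[-0.727,0,0,0,0,-0.727,0,0,0,0])

```text
t: 27.4
position: [0.6558, -0.0641, 0.3243]
eef_rot: [180.0, 0.0, 90.0]
wrist_force: [0.2, -0.1, -1.7]
gripper_width: 0.135
grip_force: 8.9
```

```bash
python3 tilt.py
```

```text
tilt [(np.float64(3.387742430324518), 48), (np.float64(3.398411732227272), 47), (np.float64(3.426524257983112), 49)] 779 grip 8.9 w 0.135 t 27.4 F [ 0.2 -0.1 -1.7] M [-0.   -0.03  0.01] pos [ 0.6558 -0.0641  0.3243]
```

>>> servo_tool(motion=[-0.727,0,0,0,0])

```text
t: 27.62
position: [0.6558, -0.0639, 0.3242]
eef_rot: [-180.0, -0.0, 90.0]
wrist_force: [-0.9, 0.6, -1.4]
gripper_width: 0.137
grip_force: 7.5
```

```bash
python3 tilt.py; python3 wal.py|sed '/scene/q'|grep -E "\], \[0\.[67][0-9]*, -?0\.[01]"
```

```text
tilt [(np.float64(3.970696246853296), 84), (np.float64(4.077380254242515), 83), (np.float64(4.195908500101703), 85)] 1303 grip 7.5 w 0.137 t 27.62 F [-0.9  0.6 -1.4] M [ 0.24  0.03 -0.02] pos [ 0.6558 -0.0639  0.3242]
```

>>> servo_tool(motion=[-0.76,0,0,0,0,-0.8,0,-12,0,0,-0.8,0,14,0,0,-0.8,0,-2,0,0])

```text
t: 28.32
position: [0.6559, -0.0634, 0.3243]
eef_rot: [180.0, -0.0, 90.1]
wrist_force: [-0.1, 0.4, -1.0]
gripper_width: 0.111
grip_force: 55.9
```

```bash
python3 tilt.py; python3 wal.py | grep -E "^(top|scene)|\], \[0\.[67][0-9]*, -?0\.[01]"; python3 -c "
from h import *
a=np.load('pics/last_top.npz')['im'][...,::-1][130:230,270:430]
b=np.load('pics/last_scene.npz')['im'][...,::-1][150:280,200:350]
a=cv2.resize(a,None,fx=2.5,fy=2.5,interpolation=cv2.INTER_CUBIC);b=cv2.resize(b,None,fx=2.6,fy=2.6,interpolation=cv2.INTER_CUBIC)
o=np.zeros((340,800,3),np.uint8);o[:250,:400]=a;o[:b.shape[0],405:405+b.shape[1]]=b
cv2.imwrite('pics/e1.png',o)"
```

```text
tilt [(np.float64(4.074505033999358), 84), (np.float64(4.151247192579812), 83), (np.float64(4.350599293476716), 85)] 1295 grip 55.9 w 0.111 t 28.32 F [-0.1  0.4 -1. ] M [-0.01  0.03 -0.02] pos [ 0.6559 -0.0634  0.3243]
top 28.425
scene 28.475
```

View pics/e1.png

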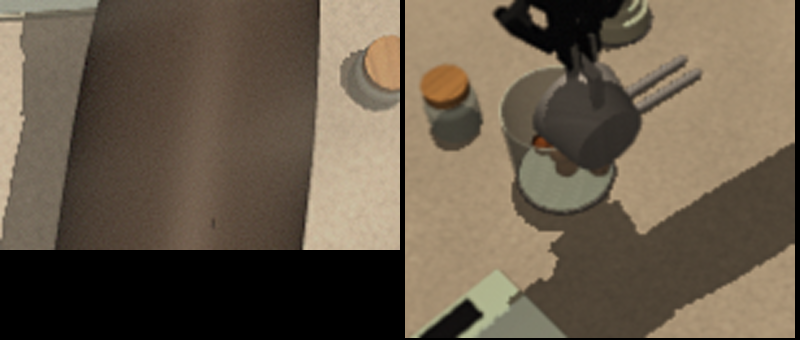

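>>> servo_tool(motion=[-0.8,-19,31,0,0,-0.8,-19,31,0,0,-0.8,-18,32,-20,0,-0.8,0,0,-40,0,-0.8,0,0,-40,0,-0.8,0,0,-22,0,-0.735,0,0,0,0,-0.735,0,0,0,0])

```text
t: 29.52
position: [0.6004, 0.03, 0.2034]
eef_rot: [179.9, -0.0, 90.0]
wrist_force: [0.4, -0.8, -0.8]
gripper_width: 0.133
grip_force: 15.4
```

```bash
python3 tilt.py
```

```text
tilt [(np.float64(5.3280950674237575), 84), (np.float64(5.415035461888838), 83), (np.float64(5.430563801894309), 85)] 1292 grip 15.4 w 0.133 t 29.52 F [ 0.4 -0.8 -0.8] M [-0.01 -0.04 -0.  ] pos [0.6004 0.03   0.2034]
```

Now lower onto the side, then follow the arc about the foot edge.

>>> servo_tool(motion=[-0.73,0,0,-10,0,-0.73,0,0,-9,0,-0.73,0,14,-1,0,-0.73,0,14,0,0,-0.73,0,14,0,0,-0.73,0,14,0,0,-0.73,0,16,-4,0,-0.73,0,16,-7,0])

```text
t: 30.62
position: [0.6003, 0.1194, 0.1715]
eef_rot: [179.9, -0.1, 90.0]
wrist_force: [-0.3, 0.5, 4.4]
gripper_width: 0.133
grip_force: 17.9
```

```bash
python3 tilt.py
```

```text
tilt [(np.float64(3.1400537248020695), 44), (np.float64(3.155641416563869), 45), (np.float64(3.2033358903047446), 43)] 1598 grip 17.9 w 0.133 t 30.62 F [-0.3  0.5  4.4] M [-0.16 -0.04 -0.03] pos [0.6003 0.1194 0.1715]
```

>>> servo_tool(motion=[-0.73,0,15,-9,0,-0.73,0,13.6,-10.5,0,-0.73,0,12,-13,0,-0.73,0,10.4,-13.5,0,-0.73,0,8.5,-15,0,-0.73,0,6.5,-16,0,-0.73,0,0,-3,0,-0.73,0,0,0,0])

```text
t: 31.72
position: [0.5999, 0.1847, 0.0907]
eef_rot: [180.0, -0.1, 90.0]
wrist_force: [0.3, 2.5, 3.7]
gripper_width: 0.14
grip_force: 26.1
```

```bash
python3 tilt.py
```

```text
tilt [(np.float64(3.616550047472144), -10), (np.float64(3.655201500590898), -9), (np.float64(3.707525977486911), -8)] 1162 grip 26.1 w 0.14 t 31.73 F [0.3 2.5 3.7] M [ 0.46 -0.11 -0.02] pos [0.5999 0.1847 0.0907]
```

>>> servo_tool(motion=[-0.73,0,0,4,0,-0.3,0,0,0,0,0.1,0,0,0,0,0.1,0,0,0,0,0.1,0,0,55,0,0.1,5,20,50,0.1,0.1,12,45,0,0.18,0.1,12,45,0,0.18,0.1,13,46,-5,0.18,0.1,13,46,-5,0.18,0.1,13,46,-10,0.18,0.1,13,45,-15,0.18,0.1,9,22,-5,0.077,0.1,0,0,0,0])

```text
t: 33.58
position: [0.6894, 0.5004, 0.1573]
eef_rot: [-179.9, -0.1, 162.1]
wrist_force: [-0.5, -1.1, -0.6]
gripper_width: 0.549
grip_force: 0.0
```

Run:
```python
from wal import *
from loc import fit
for n in('top','scene'):
    print([x for x in wal(n) if np.hypot(x[2][0]-.7,x[2][1]-.57)<.06])
    u,X=cloud(n,np.load('pics/last_%s.npz'%n)['d'])
    P=X[(np.hypot(X[:,0]-.60,X[:,1]-.097)<.1)&(X[:,2]>.02)]; print('cup z max',P[:,2].max(), len(P))
    P=P[(P[:,2]>.05)&(np.hypot(P[:,0]-.60,P[:,1]-.097)<.055)]; A=np.c_[P[:,:2],np.ones(len(P))]; print('rim plane',np.linalg.lstsq(A,P[:,2],rcond=None)[0], fit(P,.046))
o=get_obs(); print(o['position'],o['eef_rot'],o['joint_pos'])
```

```text
[]
cup z max 0.06514441309577995 609
rim plane [-0.01276948 -0.0069801   0.06579259] [0.60019483 0.09665446]
[]
cup z max 0.061185764402573194 669
rim plane [0.01072648 0.00791635 0.04809148] [0.60017505 0.10046739]
[0.68984097 0.49851682 0.15981767] [-1.79954236e+02 -1.12528661e-02  1.61939129e+02] [ 3.58586112e+01  4.79136734e+01  4.17928654e+01  8.39228052e+01
 -1.78570388e-02  5.39194847e+01]
```

>>> servo_tool(motion=[0.1,12.5,33.5,-25,0,0.1,12.5,33,-25,0,0.1,0,0,-16,0,0.1,0,0,-15,0,0.1,0,0,0,0])

```text
t: 34.3
position: [0.7149, 0.5638, 0.0787]
eef_rot: [-179.9, -0.1, 161.9]
wrist_force: [0.9, 0.3, -0.3]
gripper_width: 0.549
grip_force: 0.0
```

>>> servo_tool(motion=[0.1,-3,1,0,0,0.1,-3,1,0,0])

```text
t: 34.55
position: [0.7091, 0.5674, 0.0815]
eef_rot: [179.9, 0.1, 162.0]
wrist_force: [0.0, 0.9, -0.2]
gripper_width: 0.55
grip_force: 0.0
```

>>> servo_tool(motion=[0.1,-2,0.7,-2,0,0.1,0,0,0,0])

```text
t: 34.8
position: [0.707, 0.5682, 0.0778]
eef_rot: [180.0, 0.0, 162.0]
wrist_force: [1.6, 0.2, 1.2]
gripper_width: 0.548
grip_force: 0.0
```

>>> servo_tool(motion=[0.1,-2,0.7,0,0,-0.3,0,0,0,0,-0.6,0,0,0,0,-0.6,0,0,0,0,-0.6,0,0,0,0])

```text
t: 35.42
position: [0.7071, 0.5681, 0.0779]
eef_rot: [179.9, 0.2, 161.9]
wrist_force: [9.7, -2.0, 1.9]
gripper_width: 0.255
grip_force: 58.5
```

>>> servo_tool(motion=[-0.6,8,-6,0,0,-0.6,8,-20,8,0,-0.6,0,-35,15,0,-0.6,-10,-40,30,0,-0.6,-10,-40,35,0,-0.6,0,0,0,0])

```text
t: 36.17
position: [0.7023, 0.424, 0.1713]
eef_rot: [179.8, 0.3, 161.8]
wrist_force: [-0.1, 1.1, 0.2]
gripper_width: 0.258
grip_force: 58.9
```

Run:
```python
from wal import *
for n in('top','scene'):
    print([x for x in wal(n) if x[2][0]>.4 and -.35<x[2][1]<.62])
o=get_obs(); print(o['position'],o['eef_rot'],o['gripper_width'])
```

```text
[(np.int32(47), [142.4, 145.7], [0.7334, 0.4188], np.float64(0.06)), (np.int32(59), [369.4, 166.5], [0.6992, -0.1478], np.float64(0.029))]
[(np.int32(31), [216.0, 189.1], [0.713, -0.2958], np.float64(0.067)), (np.int32(34), [261.0, 201.7], [0.6341, -0.1699], np.float64(0.026)), (np.int32(34), [253.1, 204.1], [0.6569, -0.1776], np.float64(0.027))]
[0.70135968 0.42644032 0.16639653] [1.79948005e+02 4.21109406e-02 1.61935174e+02] 0.2586297147959971
```

>>> servo_tool(motion=[-0.6,-4.4,-54,20,0,-0.6,-4.4,-56.3,20,0,-0.6,-4.4,-56.3,20,0,-0.6,-4.4,-56.3,20,0,-0.6,-4.4,-57,4,0,-0.6,-4.4,-57,0,0,-0.6,-4.4,-57,0,0,-0.6,-4.4,-57,0,0,-0.6,-4.4,-57,0,0,-0.6,-4.4,-55,0,0,-0.6,0,0,-10,0,-0.6,0,0,-25,0,-0.6,0,0,-20,0,0.1,0,0,0,0,0.1,0,0,0,0,0.1,0,0,30,0,0.1,0,0,30,0])

```text
t: 38.4
position: [0.6572, -0.1345, 0.2557]
eef_rot: [180.0, 0.0, 162.1]
wrist_force: [-0.9, 0.1, -0.5]
gripper_width: 0.553
grip_force: 0.0
```

>>> servo_tool(motion=[0.1,-18.6,48.5,0,-0.061,0.1,-18.6,48.5,0,-0.061,0.1,-18.6,48.5,0,-0.061,0.1,-18.6,48.5,0,-0.061,0.1,-18.6,48.5,0,-0.061,0.1,-18.6,48.5,0,-0.061,0.1,-18.6,48.5,-10,-0.061,0.1,-18.6,48.5,-20,-0.061,0.1,-18.6,48.5,-30,-0.061,0.1,-18.6,48,-30,-0.062,0.1,0,0,0,0])

```text
t: 39.78
position: [0.4686, 0.3523, 0.1625]
eef_rot: [-179.9, -0.0, 127.3]
wrist_force: [-0.4, -1.1, -0.1]
gripper_width: 0.551
grip_force: 0.0
```

Run:
```python
from wal import *
from loc import loc
for n in('top','scene'):
    print([x for x in wal(n) if x[2][0]>.4 and -.35<x[2][1]<.62])
loc([.657,-.1365],None)
o=get_obs(); print(o['position'],o['eef_rot'],o['t'])
# walnut-coloured pixels in canister
im=np.load('pics/last_top.npz')['im'][...,::-1]; a=cv2.resize(im[140:220,340:400],None,fx=6,fy=6,interpolation=cv2.INTER_CUBIC)
b=cv2.resize(np.load('pics/last_scene.npz')['im'][...,::-1][175:250,225:285],None,fx=6,fy=6,interpolation=cv2.INTER_CUBIC)
o=np.zeros((480,740,3),np.uint8);o[:480,:360]=a;o[:450,370:730]=b
cv2.imwrite('pics/f1.png',o)
```

```text
[(np.int32(63), [142.0, 103.7], [0.8457, 0.4333], np.float64(0.091)), (np.int32(56), [369.3, 166.5], [0.6991, -0.1474], np.float64(0.029)), (np.int32(36), [366.0, 178.5], [0.6685, -0.1398], np.float64(0.029))]
[(np.int32(29), [214.4, 189.3], [0.717, -0.2981], np.float64(0.066)), (np.int32(34), [261.0, 201.8], [0.6343, -0.1696], np.float64(0.026)), (np.int32(33), [253.0, 204.1], [0.6572, -0.1775], np.float64(0.026))]
top can 283 [ 0.657  -0.1371]
scene can 221 [ 0.658  -0.1348]
[0.47067929 0.350415   0.1648867 ] [1.79963024e+02 1.94236466e-02 1.27137436e+02] 39.875
```

View pics/f1.png

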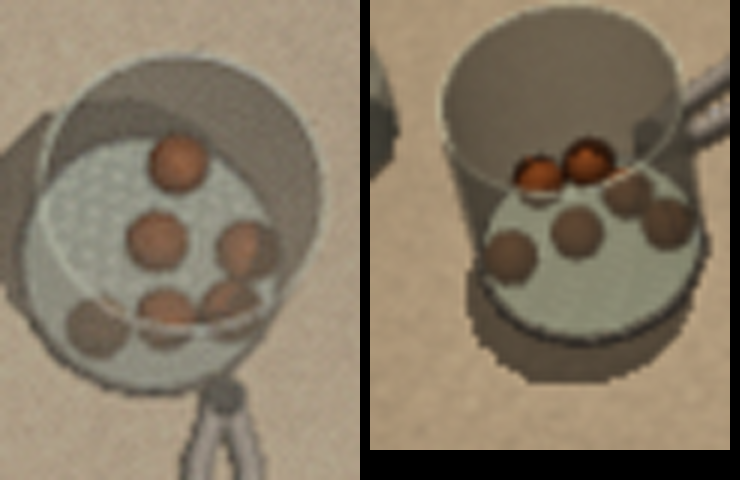

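>>> servo_tool(motion=[0.1,0,-1.5,-30,0,0.1,0,0,-25,0,0.1,0,0,-16,0,0.1,0,0,0,0,-0.9,0,0,0,0,-0.9,0,0,0,0,-0.9,0,0,0,0,-0.9,0,0,0,0])

```text
t: 40.88
position: [0.4716, 0.3484, 0.0947]
eef_rot: [179.9, 0.0, 127.0]
wrist_force: [0.3, -0.1, 6.2]
gripper_width: 0.146
grip_force: 61.2
```

>>> servo_tool(motion=[-0.9,0,0,30,0,-0.9,0,0,50,0,-0.9,0,-40,50,0,-0.9,16.5,-52,40,0,-0.9,18,-56,5,0,-0.9,18,-56,0,0,-0.9,18,-56,0,0,-0.9,18,-56,0,0,-0.9,18,-56,0,0,-0.9,18,-55,0,0,-0.9,18,-40,0,0,-0.9,0,0,0,0,-0.9,0,0,0,0])

```text
t: 42.5
position: [0.6118, -0.1138, 0.2635]
eef_rot: [-180.0, -0.1, 127.0]
wrist_force: [0.1, 0.7, -1.4]
gripper_width: 0.149
grip_force: 60.1
```

```bash
cat > lid.py <<'E'
from h import *
from loc import fit
o=get_obs(); p=o['position']; print(o['t'],p,o['eef_rot'],o['gripper_width'],o['grip_force'],o['wrist_force'])
yaw=np.radians(o['eef_rot'][2]-90); ux=np.array([np.cos(yaw),np.sin(yaw)]); uy=np.array([-ux[1],ux[0]])
zt=p[2]-.094+.0135
for n in('top','scene'):
    im,d=snap(n); u,X=cloud(n,d); c=p[:2]+.014*ux
    k=(np.hypot(*(X[:,:2]-c).T)<.09)&(abs(X[:,2]-zt)<.012)
    P=X[k]; print(n,len(P),'z',np.median(P[:,2]))
    # outline: extreme points per angular bin
    a=np.arctan2(P[:,1]-c[1],P[:,0]-c[0]); r=np.hypot(*(P[:,:2]-c).T); B=[]
    for b in np.linspace(-np.pi,np.pi,37)[:-1]:
        m=(a>=b)&(a<b+np.pi/18)
        if m.sum()>2:
            i=np.argmax(np.where(m,r,0))
            if r[i]>.045: B.append(P[i])
    if len(B)>6:
        B=np.array(B); f=fit(B,.0575); print(len(B),'centre',f,'rel lid frame mm',1000*np.array([(f-p[:2])@ux,(f-p[:2])@uy]))
    h=im[u[:,1],u[:,0]].astype(int); w=k&(h.min(1)>140); 
    if w.sum()>5: q=X[w].mean(0); print('white',w.sum(),q,'rel',1000*np.array([(q[:2]-p[:2])@ux,(q[:2]-p[:2])@uy]))
    k=(np.hypot(X[:,0]-.657,X[:,1]+.1365)<.075)&(X[:,2]>.112)&(X[:,2]<.128)
    if k.sum()>40: print('can',k.sum(),fit(X[k],.0535))
E
python3 lid.py
```

```text
42.5 [ 0.61176787 -0.11376399  0.26353283] [-1.79969748e+02 -6.78149592e-02  1.27002740e+02] 0.149151186908864 60.07509112358093 [ 0.09902807  0.7476884  -1.36533564]
top 380 z 0.18470832586367542
10 centre [ 0.6225049  -0.10486615] rel lid frame mm [13.92985444  0.64375764]
scene 1069 z 0.18311415122991592
31 centre [ 0.62252055 -0.10127613] rel lid frame mm [16.10301926  3.50135863]
can 151 [ 0.65779864 -0.1344873 ]
```

>>> servo_tool(motion=[-0.9,17.5,-16.5,0,0,-0.9,17.3,-16.2,0,0,-0.9,0,0,-20,0,-0.9,0,0,-15,0,-0.9,0,0,-8,0,-0.9,0,0,0,0])

```text
t: 43.35
position: [0.6465, -0.1461, 0.2205]
eef_rot: [-180.0, -0.0, 127.1]
wrist_force: [-0.8, 0.9, -1.0]
gripper_width: 0.149
grip_force: 60.1
```

>>> servo_tool(motion=[-0.9,0,0,-5,0,-0.9,0,0,-5,0])

```text
t: 43.6
position: [0.6471, -0.1468, 0.2113]
eef_rot: [180.0, 0.0, 127.0]
wrist_force: [-0.5, 0.4, -1.7]
gripper_width: 0.146
grip_force: 60.1
```

>>> servo_tool(motion=[-0.9,0,0,-4,0,-0.9,0,0,-2,0])

```text
t: 43.85
position: [0.6468, -0.1468, 0.2056]
eef_rot: [180.0, 0.0, 127.0]
wrist_force: [-4.5, 1.1, 10.0]
gripper_width: 0.146
grip_force: 61.7
```

>>> servo_tool(motion=[-0.5,0,0,0,0,0.1,0,0,0,0,0.1,0,0,0,0,0.1,0,0,40,0,0.5,0,0,45,0,0.8,-34,-28,0,0,0.8,-34,-28,0,0,0.8,-34,-28,0,0,0.8,-34,-28,0,0,0.8,-34.8,-29.7,0,0,0.8,0,0,-15,0,0.8,0,0,0,0])

```text
t: 45.35
position: [0.4758, -0.2882, 0.2737]
eef_rot: [-180.0, -0.1, 127.0]
wrist_force: [-0.6, 0.4, -0.3]
gripper_width: 0.9
grip_force: 0.0
```

```bash
cat > lid2.py <<'E'
from h import *
from loc import fit
o=get_obs(); print(o['t'],o['position'],o['eef_rot'])
for n in('top','scene'):
    im,d=snap(n); u,X=cloud(n,d); c=np.array([.657,-.1365])
    k=(np.hypot(*(X[:,:2]-c).T)<.075)&(abs(X[:,2]-.126)<.012); P=X[k]
    A=np.c_[P[:,:2]-c,np.ones(len(P))]; print(n,len(P),'plane',np.round(np.linalg.lstsq(A,P[:,2],rcond=None)[0],4))
    a=np.arctan2(P[:,1]-c[1],P[:,0]-c[0]); r=np.hypot(*(P[:,:2]-c).T); B=[]
    for b in np.linspace(-np.pi,np.pi,37)[:-1]:
        m=(a>=b)&(a<b+np.pi/18)
        if m.sum()>2:
            i=np.argmax(np.where(m,r,0)); B.append(P[i])
    print('lid centre',len(B),fit(np.array(B),.0575))
    h=im[u[:,1],u[:,0]].astype(int); w=k&(h.min(1)>h[k].min(1).mean()+35)
    q=X[w]; print('white',w.sum(),np.median(q,0),(q.min(0)+q.max(0))/2, q.max(0)-q.min(0))
    uu=u[w].astype(np.float32); (cx,cy),rad=cv2.minEnclosingCircle(uu); print('px',cx,cy,rad,at_z(n,[(cx,cy)],.127))
E
python3 lid2.py
```

```text
45.35 [ 0.47578779 -0.2882188   0.27373504] [-1.79979379e+02 -1.08145549e-01  1.26985095e+02]
top 1812 plane [-0.0024  0.0019  0.1266]
lid centre 36 [ 0.65753986 -0.13721811]
white 140 [ 0.6838622  -0.11780824  0.12640691] [ 0.68359752 -0.11799169  0.12622316] [0.033993   0.03153432 0.00964473]
px 361.6408386230469 158.5140838623047 7.513396263122559 [[ 0.68426399 -0.1172774   0.127     ]]
scene 1088 plane [-0.0096 -0.0141  0.1253]
lid centre 36 [ 0.65769322 -0.13488531]
white 90 [ 0.68318649 -0.11557501  0.12515468] [ 0.68411659 -0.11560825  0.12455558] [0.03395308 0.03257995 0.00631864]
px 251.7413787841797 198.87930297851562 6.534790515899658 [[ 0.6849684  -0.11387423  0.127     ]]
```

>>> servo_tool(motion=[0.8,0,0,-40,0,0.8,0,0,-40,0,0.8,0,0,-20,0,0.8,0,0,0,0,-0.5,0,0,0,0,-0.5,0,0,0,0,-0.5,0,0,0,0,-0.5,0,0,0,0])

```text
t: 46.45
position: [0.4768, -0.2889, 0.1766]
eef_rot: [179.9, 0.2, 127.0]
wrist_force: [0.3, 0.6, 6.5]
gripper_width: 0.504
grip_force: 59.6
```

>>> servo_tool(motion=[-0.5,0,0,10,0,-0.5,0,0,20,0,-0.5,0,0,50,0,-0.5,0,0,60,0,-0.5,0,0,20,0,-0.5,0,0,0,0])

```text
t: 47.2
position: [0.4765, -0.2887, 0.3368]
eef_rot: [179.9, 0.2, 127.0]
wrist_force: [0.5, -1.3, -3.8]
gripper_width: 0.505
grip_force: 61.2
```

>>> servo_tool(motion=[-0.5,34,28,10,0,-0.5,35,28.5,0,0,-0.5,35,28.5,0,0,-0.5,35,28.5,0,0,-0.5,35,28.5,0,0,-0.5,33.5,29,0,0,-0.5,0,0,-20,0,-0.5,0,0,0,0,-0.5,0,0,0,0,-0.5,0,0,0,0])

```text
t: 48.45
position: [0.6833, -0.118, 0.3258]
eef_rot: [180.0, 0.0, 127.0]
wrist_force: [-0.3, 0.0, -3.0]
gripper_width: 0.497
grip_force: 61.6
```

```bash
cat > pump.py <<'E'
from h import *
from loc import fit
o=get_obs(); p=o['position']; print(o['t'],p,o['eef_rot'],o['wrist_force'],o['wrist_torque'],o['gripper_width'])
for n in('scene','top'):
    im,d=snap(n); u,X=cloud(n,d); h=im[u[:,1],u[:,0]].astype(int)
    zf=p[2]-.1706
    for a,b in((.026,.05),(.05,.075)):
        k=(np.hypot(*(X[:,:2]-p[:2]).T)<.04)&(X[:,2]>zf+a)&(X[:,2]<zf+b)&(h.min(1)>60)
        if k.sum()>15: print(n,k.sum(),'body',fit(X[k],.022))
    k=(np.hypot(*(X[:,:2]-p[:2]).T)<.04)&(X[:,2]>.135)&(h.min(1)>60); print('lowest z',np.sort(X[k,2])[:5] if k.any() else '')
    c=np.array([.6575,-.137]); k=(np.hypot(*(X[:,:2]-c).T)<.075)&(abs(X[:,2]-.126)<.008); P=X[k]
    a=np.arctan2(P[:,1]-c[1],P[:,0]-c[0]); r=np.hypot(*(P[:,:2]-c).T); B=[]
    for b in np.linspace(-np.pi,np.pi,37)[:-1]:
        m=(a>=b)&(a<b+np.pi/18)
        if m.sum()>2:
            i=np.argmax(np.where(m,r,0))
            if r[i]>.05: B.append(P[i])
    if len(B)>8: f=fit(np.array(B),.0575); print(n,'lid',len(B),f,'valve',f+.033*np.array([np.cos(np.radians(37)),np.sin(np.radians(37))]))
E
python3 pump.py
```

```text
48.45 [ 0.68329697 -0.1180079   0.32582375] [1.79961530e+02 3.83253487e-02 1.26964673e+02] [-0.34022385  0.0077572  -3.04648162] [-0.02989312 -0.02810544  0.01269266] 0.49713895049823387
lowest z [0.20549161 0.20725484 0.22483006 0.22821338 0.22932421]
scene lid 31 [ 0.65791341 -0.1346872 ] valve [ 0.68426838 -0.11482731]
lowest z [0.73030268 0.73172021 0.73172393 0.73201993 0.73249356]
```

```bash
sed -i 's/&(h.min(1)>60)//g; s/X\[:,2\]>.135/X[:,2]>.132/' pump.py; python3 pump.py
```

```text
48.55 [ 0.68340503 -0.11798714  0.32591994] [1.79948860e+02 5.70920975e-02 1.26969543e+02] [ 0.67961875  0.39424267 -3.74676518] [ 0.02561693  0.0354647  -0.01019252] 0.5067342902673687
scene 110 body [ 0.682631   -0.11698869]
scene 136 body [ 0.68294776 -0.11702092]
lowest z [0.13455368 0.13565763 0.13838468 0.13872945 0.14182862]
scene lid 30 [ 0.65784302 -0.13470996] valve [ 0.68419799 -0.11485006]
lowest z [0.7179729  0.71811806 0.71844592 0.71995022 0.72028167]
```

>>> servo_tool(motion=[-0.5,1,1,-13,0,-0.5,0,0,-13,0,-0.5,0,0,0,0,-0.5,0,0,0,0])

```text
t: 49.15
position: [0.6844, -0.1164, 0.299]
eef_rot: [-180.0, -0.0, 127.0]
wrist_force: [-0.2, -0.1, -2.6]
gripper_width: 0.503
grip_force: 62.0
```

>>> servo_tool(motion=[-0.5,0,0,-2,0,-0.5,0,0,-1.5,0,-0.5,0,0,0,0])

```text
t: 49.52
position: [0.6846, -0.1165, 0.296]
eef_rot: [180.0, 0.0, 127.0]
wrist_force: [-1.4, -0.0, 2.1]
gripper_width: 0.505
grip_force: 62.3
```

>>> servo_tool(motion=[-0.5,0,0,-1,0,-0.5,0,0,0,0])

```text
t: 49.78
position: [0.6846, -0.1165, 0.2948]
eef_rot: [180.0, 0.0, 127.0]
wrist_force: [-2.0, -0.3, 3.7]
gripper_width: 0.505
grip_force: 62.4
```

>>> servo_tool(motion=[-0.5,0,0,-1,0,-0.5,0,0,0,0])

```text
t: 50.02
position: [0.6846, -0.1165, 0.2936]
eef_rot: [180.0, 0.0, 127.0]
wrist_force: [-2.3, -0.6, 4.6]
gripper_width: 0.508
grip_force: 62.5
```

```bash
python3 pump.py | grep -v top
python3 - <<'E'
from h import *
F=[];M=[];Z=[];q=[]
for i in range(4):
    im,d=snap('scene'); o=get_obs(); F.append(o['wrist_force']);M.append(o['wrist_torque']);Z.append(o['position'][2])
    u,X=cloud('scene',d); p=o['position'][:2]; q.append(X[np.hypot(*(X[:,:2]-p).T)<.03])
print(np.mean(F,0),np.mean(M,0),np.mean(Z),o['t'])
X=np.vstack(q); r=np.hypot(*(X[:,:2]-p).T)
cam=-np.array(get_calibration('scene')['R']).T@get_calibration('scene')['t']; v=(cam[:2]-p)/np.linalg.norm(cam[:2]-p)
s=(X[:,:2]-p)@v; l=(X[:,:2]-p)@np.array([-v[1],v[0]])
for z in np.arange(.124,.165,.003):
    k=(X[:,2]>=z)&(X[:,2]<z+.003)&(abs(l)<.007)&(s>0)
    if k.sum()>1: print(round(z,3),k.sum(),np.round(np.percentile(s[k]*1000,[10,50,90]),1))
E
```

```text
50.025 [ 0.68460775 -0.1165343   0.29362647] [1.79994808e+02 1.73637570e-02 1.27008539e+02] [-2.31855894 -0.58753632  4.63599783] [-0.10113414  0.51287669 -0.04554288] 0.508263198704574
scene 95 body [ 0.68374355 -0.11533691]
scene 127 body [ 0.68402904 -0.11540973]
lowest z [0.13299455 0.13301554 0.13312192 0.13319612 0.1335516 ]
scene lid 30 [ 0.65795558 -0.1344428 ] valve [ 0.68431055 -0.11458291]
lowest z [0.68284332 0.68323529 0.68740902 0.69006288 0.69017566]
[-1.61056829 -0.43475772  4.35638934] [-0.14369509  0.54089505 -0.00687052] 0.2935744127722266 50.325
0.124 59 [16.2 21.3 26.1]
0.127 25 [14.5 15.8 23.3]
0.13 20 [13.9 15.5 17.6]
0.133 16 [13.9 15.5 16.8]
0.136 5 [15.1 15.5 17.4]
0.145 11 [19.8 21.4 22.4]
0.148 22 [19.8 22.  23.6]
0.151 15 [21.5 22.  23.1]
0.154 14 [20.2 22.  22.6]
0.157 14 [20.8 22.9 24. ]
0.16 15 [21.5 22.4 23.2]
0.163 21 [21.2 22.3 23.5]
```

>>> servo_tool(motion=[-0.5,0,0,0.5,0,-0.5,0,0,0,0,-0.5,0,0,0,0])

```text
t: 50.7
position: [0.6846, -0.1165, 0.2939]
eef_rot: [-180.0, -0.0, 127.0]
wrist_force: [-1.1, -1.0, 4.6]
gripper_width: 0.502
grip_force: 62.5
```

Run:
```python
from h import *
from wal import wal
F=[]
for i in range(3): snap('top'); F.append(get_obs()['wrist_force'])
print(np.mean(F,0),get_obs()['position'],get_obs()['t'])
d=np.load('pics/last_top.npz')['d']; u,X=cloud('top',d)
P=X[(np.hypot(X[:,0]-.6,X[:,1]-.098)<.05)&(X[:,2]>.05)]; print('cup rim',len(P),np.percentile(P[:,2],[5,50,95]) if len(P) else '')
k=(np.hypot(X[:,0]-.657,X[:,1]+.137)<.055)&(abs(X[:,2]-.126)<.01); A=np.c_[X[k,:2],np.ones(k.sum())]; print('lid',k.sum(),np.median(X[k,2]) if k.any() else '')
```

```text
[-1.42333905 -1.04027056  4.10246197] [ 0.68461707 -0.11648282  0.29391959] 50.85
cup rim 244 [0.05130263 0.05769318 0.06143229]
lid 0
```

```bash
python3 -c "
from plant import *
print(job_done())"
```

```text
the job is handed in; nothing more can be done
None
```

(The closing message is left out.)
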